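# Bolt the parts chest shut

### The job

Bolt the lid of the steel parts chest: slide the barrel bolt across with its handle upright, feel for the notch just short of the end of the slot, then turn the handle all the way down into the notch and let go. Go gently, never ramming the stop or forcing the handle against the edge of the slot, and leave the other things standing where they are.

Things in the scene. Friction and masses are not known exactly. Their poses are not given: they have to be found in the camera images.
- chest: Grey steel parts chest, fixed on the bench: 206 mm (its x) by 280 mm (its y), flat top 90 mm above the bench. Origin: centre of its underside; z up. The top is a lid leaf (-y end to y = +53 mm) and a narrow fixed deck (+y end). A barrel bolt lies on the lid along the chest's y, its axis at chest x = -15 mm, 122 mm above the bench; it shoots towards chest +y into a staple on the deck.
- lock: Fixed parts of the bolt. Origin on the lid under the bolt's axis; axes as the chest. Base plate 58 x 185 x 4 mm, two bearing blocks 42 mm high, and a dark steel cover, a channel 41 mm wide, 118 mm long, top 56 mm above the lid and 8 mm thick, with an L-shaped slot: a straight run 12.5 mm wide along the bolt for the upright handle, near whose +y end a notch leaves it down the chest's +x side.
- notch (a point): Nominal place of the notch, on the bolt's axis (32 mm above the lid). The cover was clamped by hand: the true notch, 13 mm wide, lies up to 18 mm either way along chest y, not measured; once clamped it is rigid. The slot runs on past the notch to a solid stop: a shank against the stop is 10 mm too far (+y) for the middle of the notch. Anywhere else the slot's edge keeps the handle from turning.
- staple (a point): Middle of the steel staple on the deck that takes the bolt's end: 33 mm wide, 20 mm long, 48 mm high, this point 32 mm above the deck, on the bolt's axis.
- knob (a point): Centre of the steel ball (20 mm diameter) on the bolt's handle, 60 mm from the bolt's axis on a square shank, 10 x 10 mm. At the start upright, ball centre 182 mm above the bench and 36 mm above the cover's top; turned down it lies level on the chest's +x side, 122 mm above the bench, 32 mm above the lid. It can swivel between flat fingers that close along the bolt.
- throw (a joint): How far the bolt is shot, in m, towards chest +y: 0 to 0.012 at the start (drawn back; handle at chest y = -62 mm + throw). The middle of the notch lies somewhere between 0.046 and 0.082; the stop is met 0.010 past it. Dry friction about 2.5 N, no spring; stays where it is left.
- turn (a joint): Angle of the handle about the bolt's axis, in rad: 0 upright, growing towards the chest's +x side, 1.57 level, fully down in the notch (limit 1.6). Friction of about 1 N at the ball, so it stays where it is left. In the straight slot it has a play of about 0.06 either way.
- coupling: Bystander: turned steel coupling, 42 mm diameter, 46 mm high, standing loose on the chest's deck near the -x, +y corner. Origin: centre of its underside.
- sleeve: Bystander: steel sleeve, 48 mm outside diameter, 55 mm high, loose on the bench to the left of the chest. Origin: centre of its underside.
- bin: Bystander: open blue parts bin, 150 x 110 mm, 65 mm high, loose on the bench to the right of the chest. Origin: centre of its underside.

How it is judged:
By the outcome, as a careful person would: the job done as asked, in the order asked, and still so for the second after the job is handed in, with the robot touching nothing.
It also fails if it takes over 58 s, if anything falls off the work surface, if the arm or the gripper's body presses on something with over 40 N, if the wrist force passes 120 N, or if a joint passes its speed limit or range.

### The arm

A 6-joint arm with a two-finger parallel gripper is mounted at the origin on the work surface. World frame = base frame: x ahead of the robot, y to its left, z up, the work surface at z = 0. Lengths are in m, angles in rad, forces in N, time in s.
With the tool pointing down it reaches from about 0.3 to 0.75 m from the base axis. Payload 8.5 kg.
Tool frame: the origin (TCP) lies on the mounting face of the last link; the fingertips stand 173 mm ahead of it and the grasp point (between the pads) lies 155 mm ahead of it; z points along the fingers, y is the line along which they close (so a half turn about z gives the same grasp; the last joint's range is limited). The gripper opens to 85 mm and grips with 20 to 120 N. Pads are 22 mm wide; open, the fingers measure 114 mm over their backs; the gripper's body (76 mm by 85 mm) begins 54 mm behind the grasp point. The pads swing forward as they close: fully open they stand 13 mm farther back than shut.
Start: joints at [0.973, 0.381, 1.297, -0, 1.464, -0.215], TCP at [0.205, 0.51, 0.405] pointing down, gripper open.
Joint ranges: [-3.11, 3.11], [-0.89, 2.33], [0.22, 2.48], [-1.42, 4.56], [0.17, 2.85], [-2.88, 2.88]. Speed limits (rad/s): [2.39, 2.39, 3.14, 3.14, 3.14, 3.14].

### API

Orientations are given as [roll, pitch, yaw] about the fixed x, y, z axes, in that order (R = Rz(yaw) Ry(pitch) Rx(roll)).
In Python, from bench import state, get_image, close_job, look_for gives the robot as it stands.
- The arm moves only by the tool jog_arm, never from a script. Its arguments are lists of equal length, an entry for each row: "fingers": the closure in counts, from 0 (fully open) to 255 (shut); "xyz": the shift along the tool's x, y, z in m, a list of three; "angular": the turn, a rotation vector about the tool's x, y, z in rad, a list of three. A call has 1 to 10 rows; each row shifts and turns the commanded pose from where the row before left it, along the tool's axes as they then stand; what a row does not reach is not made up. A row lasts 1/8 s, in which the tool goes at most 62.5 mm and 10.7 degrees, less where a joint would pass 70% of its speed; a pose out of reach is approached as far as the arm can. A call is refused whole if a number of a shift passes 0.0625 or a number of a turn 0.188, either way. A call with a gripper value outside its range is refused whole. The fingers move at their own pace and stop on an object; the grip force is fixed at half the most. Time passes only in rows, so rows that do not move let the fingers close. It gives the time, the measured TCP pose, the force, the opening and the grip force at its end, in the units of the state.
- state(): the state, without advancing time (a new reading comes with each control period).
- get_image(name): name is "scene" or "top"; returns a dict with "color" (420x560x3 uint8, blue, green, red), "mtx" (3x3 intrinsics, pixels), "world_from_camera" (4x4, takes a point from camera to world coordinates). Camera axes: x right, y down, z forward; pixel columns grow to the right and rows downward; lengths in m; the calibration is good to about 2 mm. A picture is of the moment at which its call begins. There is no depth.
- close_job(): hands the job in; it is judged then, once.
Trained networks look in the newest picture that a camera, given by its name, has taken for a name from the list of things; names that differ only in an ending like _2 or _b are one class to them, and where a whole thing is asked for, a point or a joint stands for the part that bears it (a point fixed in the world has none). Each returns a list of dicts, best first, with "conf" (0 to 1); they miss things now and then, are a little off and sometimes report something else, mostly with a low value. They report only what shows in the picture. A call takes as long as a camera call.
- look_for(camera, label): "box" ([left, top, right, bottom] in pixels, round what is visible of it).
The state is a dict: "clock": time; "joint_positions": joint angles; "joint_velocities": joint speeds; "joint_torque": joint torques, N m; "ee_pos": TCP position; "orientation": TCP orientation; "wrist_force": force on the tool from outside, world axes, zero at the start; "moment": the same for the moment, N m; "width": opening from 0.0 (shut) to 1.0 (fully open); "grasp_force": force on a finger pad.
Only numpy, scipy, OpenCV 4.12 (cv2) and the standard library are available. Lean on these libraries where they do the work, as an engineer would, in place of code of your own. Each camera call takes 0.05 s, during which the arm holds its last target. There are 200 camera calls.

## Working session

There is one attempt and no reset: what is moved stays moved. The work goes in short steps, Python scripts to look and compute and a tool call to move; the robot and the scene stay as the last step left them, time stands still between calls to the robot, and variables do not carry over. Pictures are saved under pics/ and viewed, at most 10 in all, crops included, and the job is handed in when it is done.

Besides the shell and the picture viewer there is one more tool, called as name(argument=value, ...) on one line, values as JSON. jog_arm: Moves the arm, as the interface text tells. Its arguments: {"type":"object","properties":{"fingers":{"type":"array","items":{"type":"number"}},"xyz":{"type":"array","items":{"type":"array","items":{"type":"number"}}},"angular":{"type":"array","items":{"type":"array","items":{"type":"number"}}}},"required":["fingers","xyz","angular"]}

```bash
mkdir -p pics; cat > h.py <<'E'
from bench import *
import numpy as np, cv2
def save(n,f):
    im=get_image(n); cv2.imwrite('pics/'+f,im['color']); return im
def proj(im,P):
    T=np.linalg.inv(im['world_from_camera']); p=T[:3,:3]@np.array(P,float)+T[:3,3]; q=im['mtx']@p; return q[:2]/q[2]
def onplane(im,uv,z):
    W=np.array(im['world_from_camera']); d=W[:3,:3]@np.linalg.inv(im['mtx'])@np.array([uv[0],uv[1],1.]); o=W[:3,3]; return o+d*(z-o[2])/d[2]
E
python3 - <<'E'
from h import *
for c in ('scene','top'):
    im=save(c,c+'1.png'); print(c,np.round(im['world_from_camera'],3).tolist(),np.round(im['mtx'],1).tolist())
    for l in ('chest','lock','knob','staple','coupling','sleeve','bin'):
        for r in look_for(c,l)[:2]: print(l,np.round(r['box']),round(r['conf'],2))
print(state())
E
```

```text
scene [[-0.67, 0.489, -0.559, 1.23], [0.743, 0.434, -0.51, 0.626], [-0.007, -0.757, -0.654, 0.935], [0.0, 0.0, 0.0, 1.0]] [[545.2, 0.0, 283.2], [0.0, 545.2, 207.5], [0.0, 0.0, 1.0]]
chest [190. 184. 337. 315.] 0.59
lock [214. 195. 304. 250.] 0.78
staple [214. 194. 308. 254.] 0.94
coupling [309. 210. 327. 234.] 0.63
sleeve [423. 289. 443. 320.] 0.86
bin [151. 137. 222. 194.] 0.62
top [[-0.024, -0.988, 0.151, 0.352], [-0.999, 0.029, 0.028, -0.027], [-0.032, -0.15, -0.988, 1.362], [0.0, 0.0, 0.0, 1.0]] [[517.7, 0.0, 282.2], [0.0, 517.7, 215.5], [0.0, 0.0, 1.0]]
chest [227. 144. 351. 243.] 0.85
lock [256. 175. 343. 216.] 0.65
knob [307. 181. 319. 196.] 0.58
staple [254. 176. 343. 216.] 0.81
coupling [243. 222. 263. 237.] 0.71
coupling [134. 240. 160. 258.] 0.15
sleeve [137. 243. 162. 257.] 0.77
bin [415. 200. 468. 266.] 0.61
{'clock': 0.8, 'joint_positions': array([ 9.72732341e-01,  3.80612261e-01,  1.29745495e+00,  1.40490840e-05,
        1.46359549e+00, -2.15283336e-01]), 'joint_velocities': array([-1.48267703e-03,  6.39458890e-04,  1.23511165e-04,  5.06274117e-04,
       -8.74822843e-04,  2.87902021e-05]), 'joint_torque': array([-9.58992532e-04, -4.48301840e+01, -2.31455219e+01, -3.63782101e-04,
        5.79387543e-04, -5.94037988e-05]), 'ee_pos': array([0.20540402, 0.51017839, 0.40469725]), 'orientation': array([-3.14152720e+00, -2.86109237e-05,  2.75881050e+00]), 'wrist_force': array([-0.26733193,  0.88797552,  0.21339186]), 'moment': array([ 0.02152163,  0.01150067, -0.01279235]), 'grasp_force': 0.0, 'width': 0.998765671527869}
```

View pics/scene1.png

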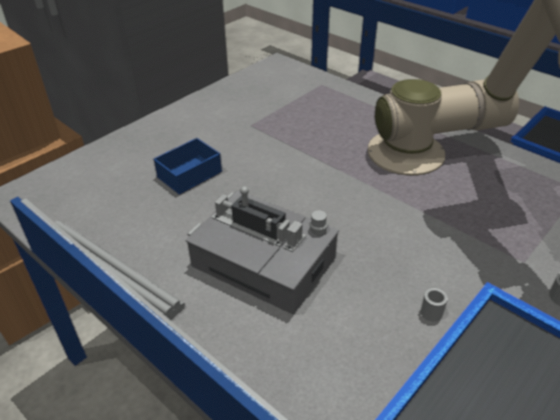

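View pics/top1.png

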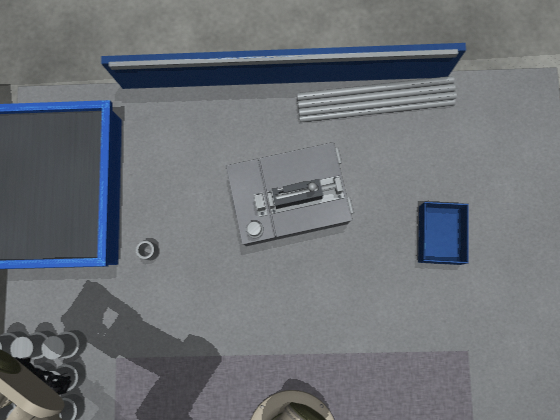

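The scene view shows the chest at about (263,245), with the knob at about (245,192). The top view shows the chest top with corners near (227,163), (335,143), (352,212) and (243,243), the knob at about (313,187) and the coupling at (254,229). Next I'll enlarge the chest area in both views.

```bash
python3 - <<'E'
import cv2,numpy as np
a=cv2.imread('pics/top1.png')[135:255,215:365]; b=cv2.imread('pics/scene1.png')[175:325,180:345]
a=cv2.resize(a,None,fx=5,fy=5,interpolation=3); cv2.imwrite('pics/tc.png',a)
b=cv2.resize(b,None,fx=4,fy=4,interpolation=3); cv2.imwrite('pics/sc.png',b)
E
```

```text
(no output)
```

View pics/tc.png

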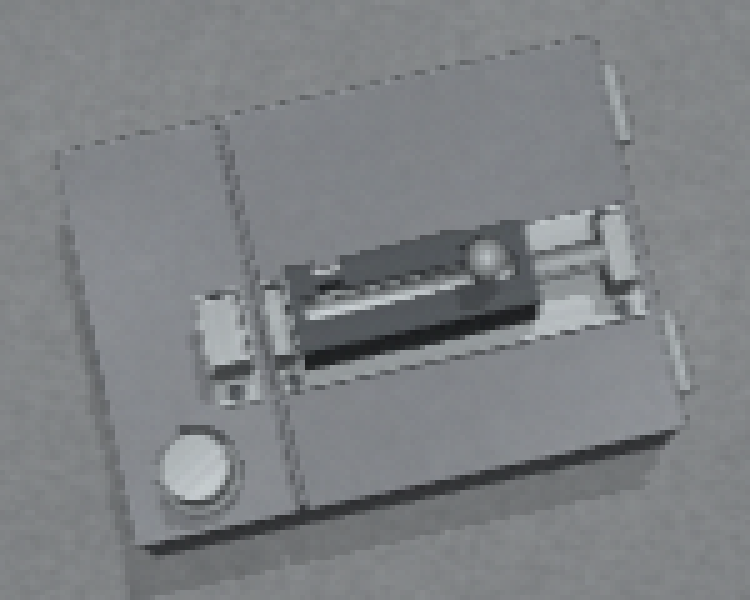

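View pics/sc.png

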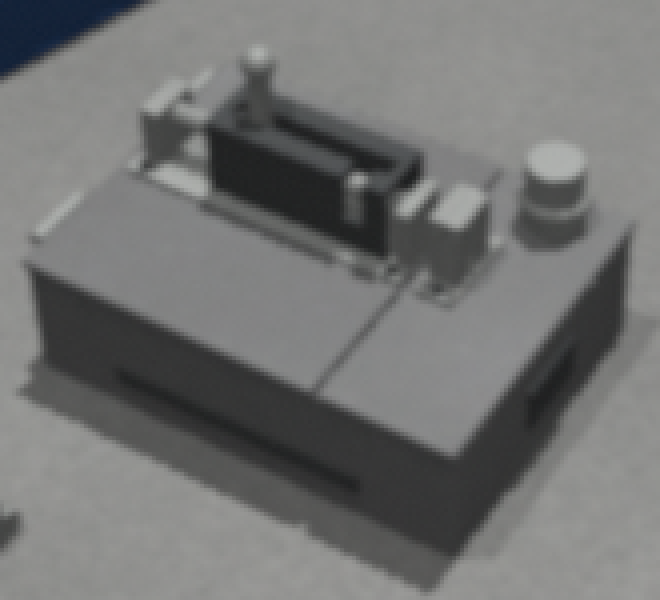

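The crops show the notch as a bright gap on the cover's +x side, at (325,268) in the top crop and (357,180) in the scene crop. The knob is at (490,257) and (258,58). I'll fit the chest pose to the corners and put numbers on the knob and notch.

```bash
cat > fit.py <<'E'
from h import *
from scipy.optimize import least_squares
T=get_image('top');S=get_image('scene')
t=lambda p:(np.array(p)+.5)/5-.5+[215,135]
s=lambda p:(np.array(p)+.5)/4-.5+[180,175]
hx,hy=.103,.14
obs=[(T,t(p),q) for p,q in [((60,155),(hx,hy)),((600,38),(hx,-hy)),((688,428),(-hx,-hy)),((135,545),(-hx,hy))]]
obs+=[(S,s(p),q) for p,q in [((28,262),(hx,-hy)),((458,457),(hx,hy)),((632,228),(-hx,hy))]]
def w(P,x,y,z): c,s_=np.cos(P[2]),np.sin(P[2]); return [P[0]+c*x-s_*y,P[1]+s_*x+c*y,z]
f=lambda P:np.concatenate([proj(i,w(P,*q,.09))-u for i,u,q in obs])
r=least_squares(f,[.5,-.03,.2]);P=r.x
print(np.round(P,4),np.round(r.fun,1))
def chestpt(i,uv,z):
    o=onplane(i,uv,z)[:2]-P[:2];c,s_=np.cos(P[2]),np.sin(P[2]);return np.round([c*o[0]+s_*o[1],-s_*o[0]+c*o[1]],4)
print('knob',chestpt(T,t((488,257)),.182),chestpt(S,s((258,58)),.182))
print('notch',chestpt(T,t((325,268)),.146),chestpt(S,s((357,177)),.146))
print('coverends T',chestpt(T,t((285,268)),.146),chestpt(T,t((525,222)),.146),'S',chestpt(S,s((212,125)),.146),chestpt(S,s((388,192)),.146))
print('slot -y,+y end S',chestpt(S,s((405,165)),.146))
print('knob world',w(P,-.015,-.062+.006,.182),'coupling',chestpt(T,t((197,465)),.136))
E
python3 fit.py
```

```text
[ 0.6046 -0.0072  0.1832] [-1.2 -1.1 -1.  -0.7 -0.2  0.  -0.4  0.2 -1.6 -1.5 -1.1 -0.3  1.9 -2.7]
knob [-0.0163 -0.0561] [-0.0183 -0.0579]
notch [0.0022 0.0187] [0.0027 0.0192]
coverends T [0.0063 0.0375] [ 0.0039 -0.0796] S [ 0.008  -0.0731] [0.0042 0.04  ]
slot -y,+y end S [-0.019   0.0363]
knob world [np.float64(0.6000279950449293), np.float64(-0.06502883514339494), 0.182] coupling [-0.0767  0.0982]
```

jog_arm(fingers=[0,0,0,0,0,0,0,0,0,0], xyz=[[0,0,0],[0,0,0],[0,0,0],[0,0,0],[-0.0177,-0.04,0],[-0.0177,-0.04,0],[-0.0177,-0.04,0],[-0.0177,-0.04,0],[-0.0177,-0.04,0],[-0.0177,-0.04,0]], angular=[[0,0,-0.1415],[0,0,-0.1415],[0,0,-0.1415],[0,0,-0.1415],[0,0,0],[0,0,0],[0,0,0],[0,0,0],[0,0,0],[0,0,0]])

```text
clock: 2.15
ee_pos: [0.3542, 0.2923, 0.4049]
orientation: [3.142, 0.0, -2.958]
wrist_force: [1.5, -0.2, 0.4]
width: 0.998
grasp_force: 0.0
```

jog_arm(fingers=[0,0,0,0,0,0,0,0,0,0], xyz=[[-0.0177,-0.04,0],[-0.0177,-0.04,0],[-0.0177,-0.04,0],[-0.0177,-0.04,0],[-0.0177,-0.04,0],[-0.0177,-0.04,0],[-0.0177,-0.04,0],[-0.0177,-0.04,0],[-0.0177,-0.04,0],[0,0,0]], angular=[[0,0,0],[0,0,0],[0,0,0],[0,0,0],[0,0,0],[0,0,0],[0,0,0],[0,0,0],[0,0,0],[0,0,0]])

```text
clock: 3.4
ee_pos: [0.5768, -0.0337, 0.4039]
orientation: [-3.142, -0.001, -2.961]
wrist_force: [-0.4, 0.1, 0.1]
width: 0.999
grasp_force: 0.0
```

jog_arm(fingers=[0,0,0,0], xyz=[[-0.0085,-0.018,0],[-0.0085,-0.0175,0],[0,0,0.015],[0,0,0]], angular=[[0,0,0],[0,0,0],[0,0,0],[0,0,0]])

```text
clock: 3.9
ee_pos: [0.5984, -0.0622, 0.388]
orientation: [3.14, -0.003, -2.958]
wrist_force: [0.5, 0.0, -0.5]
width: 1.001
grasp_force: 0.0
```

```bash
python3 - <<'E'
from h import *
i=save('scene','s2.png'); cv2.imwrite('pics/s2c.png',cv2.resize(i['color'][90:240,170:330],None,fx=4,fy=4,interpolation=3))
print(state()['ee_pos'], proj(i,[.6,-.0655,.182]))
E
```

```text
[ 0.59845494 -0.06222797  0.38895894] [243.82739981 190.11096859]
```

View pics/s2c.png

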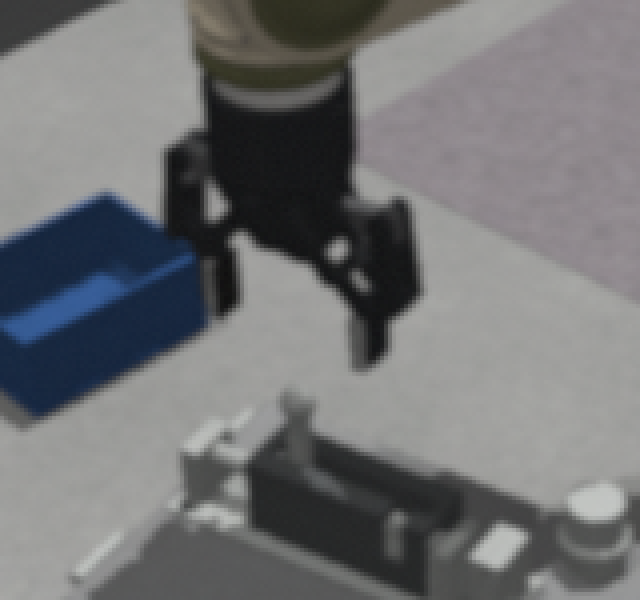

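The gripper is centred over the knob, which is at crop pixel (297,402), or (244,190) in the full image. That agrees with the projected estimate, so I'll descend and grip.

jog_arm(fingers=[0,0,0,0,60,120,255,255,255,255], xyz=[[-0.001,-0.0035,0.017],[0,0,0.017],[0,0,0.017],[0,0,0],[0,0,0],[0,0,0],[0,0,0],[0,0,0],[0,0,0],[0,0,0]], angular=[[0,0,0],[0,0,0],[0,0,0],[0,0,0],[0,0,0],[0,0,0],[0,0,0],[0,0,0],[0,0,0],[0,0,0]])

```text
clock: 5.2
ee_pos: [0.6006, -0.0663, 0.3393]
orientation: [3.142, 0.001, -2.958]
wrist_force: [-0.7, 2.6, 5.3]
width: 0.194
grasp_force: 58.5
```

```bash
python3 - <<'E'
from h import *
i=save('scene','s3.png'); cv2.imwrite('pics/s3c.png',cv2.resize(i['color'][135:245,190:300],None,fx=5,fy=5,interpolation=3))
s=state();print(s['ee_pos'],s['wrist_force'],s['moment'],s['grasp_force'],s['width'])
E
```

```text
[ 0.60059274 -0.06631987  0.33932192] [-1.4999546   2.32303291  5.86600297] [ 0.46059992  0.21698721 -0.01776522] 58.51884484291077 0.19294180113058063
```

View pics/s3c.png

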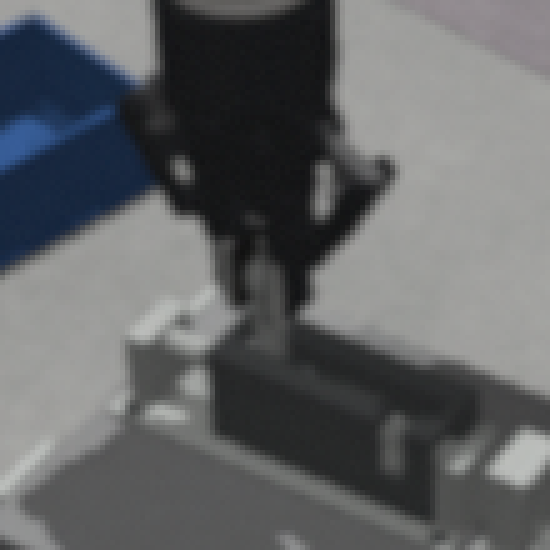

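The ball sits squarely between the fingers and the notch is still visible at crop (393,440). Now I'll slide most of the way, slowly.

jog_arm(fingers=[255,255,255,255,255,255,255,255,255,255], xyz=[[0,0.003,0.001],[0,0.006,0],[0,0.008,0],[0,0.008,0],[0,0.008,0],[0,0.008,0],[0,0.008,0],[0,0.006,0],[0,0.005,0],[0,0,0]], angular=[[0,0,0],[0,0,0],[0,0,0],[0,0,0],[0,0,0],[0,0,0],[0,0,0],[0,0,0],[0,0,0],[0,0,0]])

```text
clock: 6.5
ee_pos: [0.5898, -0.0076, 0.3392]
orientation: [-3.139, 0.003, -2.958]
wrist_force: [-1.9, -1.4, 9.6]
width: 0.193
grasp_force: 58.9
```

```bash
cat > st.py <<'E'
from h import *
P=[.6046,-.0072,.1832]
def st():
    s=state();e=s['ee_pos'];c,k=np.cos(P[2]),np.sin(P[2]);o=e[:2]-P[:2];f=s['wrist_force'];m=s['moment']
    print('t',s['clock'],'chest x,y,z mm',np.round([1e3*(c*o[0]+k*o[1]),1e3*(-k*o[0]+c*o[1]),1e3*(e[2]-.155)],1),'F chest',np.round([c*f[0]+k*f[1],-k*f[0]+c*f[1],f[2]],1),'w',round(s['width'],3),round(s['grasp_force']))
st()
E
python3 st.py; cp pics/s3.png /dev/null; python3 - <<'E'
from h import *
i=save('scene','s4.png'); cv2.imwrite('pics/s4c.png',cv2.resize(i['color'][135:245,190:300],None,fx=5,fy=5,interpolation=3))
E
```

```text
t 6.5 chest x,y,z mm [-14.6   2.3 184.2] F chest [-2.2 -1.   9.6] w 0.193 59
```

View pics/s4c.png

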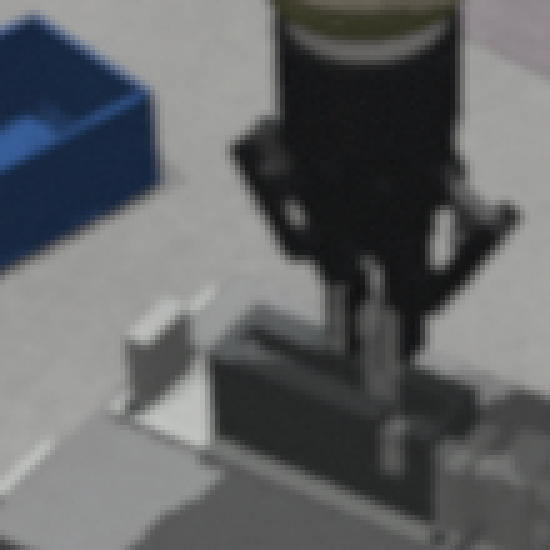

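The shank is now at about crop (378,395), just short of the notch at (393,420), and nothing has been disturbed. I'll ease the downward preload and slide on towards y≈14.

jog_arm(fingers=[255,255,255,255,255,255], xyz=[[0,0.003,-0.001],[0,0.003,-0.001],[0,0.003,0],[0,0.0025,0],[0,0,0],[0,0,0]], angular=[[0,0,0],[0,0,0],[0,0,0],[0,0,0],[0,0,0],[0,0,0]])

```text
clock: 7.3
ee_pos: [0.5875, 0.004, 0.3394]
orientation: [3.141, -0.001, -2.958]
wrist_force: [0.2, 0.1, -2.3]
width: 0.194
grasp_force: 58.6
```

```bash
python3 st.py
```

```text
t 7.3 chest x,y,z mm [-14.7  14.2 184.4] F chest [ 0.2  0.1 -2.3] w 0.194 59
```

jog_arm(fingers=[255,255,255,255,255], xyz=[[-0.002,0,0],[-0.002,0,0],[-0.001,0,0],[0,0,0],[0,0,0]], angular=[[0,0,0],[0,0,0],[0,0,0],[0,0,0],[0,0,0]])

```text
clock: 7.92
ee_pos: [0.5923, 0.0048, 0.3394]
orientation: [3.141, -0.001, -2.958]
wrist_force: [-4.0, 0.4, -3.2]
width: 0.191
grasp_force: 58.5
```

```bash
python3 st.py
```

```text
t 7.925 chest x,y,z mm [ -9.9  14.  184.4] F chest [-3.8  1.1 -3.2] w 0.191 59
```

jog_arm(fingers=[255,255,255], xyz=[[0,0.001,0],[0,0.001,0],[0,0,0]], angular=[[0,0,0],[0,0,0],[0,0,0]])

```text
clock: 8.3
ee_pos: [0.5921, 0.0064, 0.3394]
orientation: [-3.141, -0.001, -2.959]
wrist_force: [-3.4, -4.3, -6.3]
width: 0.192
grasp_force: 58.6
```

jog_arm(fingers=[255,255,255], xyz=[[0,0.001,0],[0,0,0],[0,0,0]], angular=[[0,0,0],[0,0,0],[0,0,0]])

```text
clock: 8.68
ee_pos: [0.5919, 0.0075, 0.3394]
orientation: [-3.142, -0.001, -2.959]
wrist_force: [-1.7, -2.9, -6.7]
width: 0.197
grasp_force: 58.6
```

jog_arm(fingers=[255,255,255], xyz=[[0,0.001,0],[0,0,0],[0,0,0]], angular=[[0,0,0],[0,0,0],[0,0,0]])

```text
clock: 9.05
ee_pos: [0.5917, 0.0088, 0.3395]
orientation: [3.141, -0.001, -2.958]
wrist_force: [-2.7, -2.1, -9.3]
width: 0.193
grasp_force: 58.6
```

```bash
python3 st.py
```

```text
t 9.05 chest x,y,z mm [ -9.8  18.  184.5] F chest [-3.  -1.5 -9.3] w 0.193 59
```

jog_arm(fingers=[255,255,255], xyz=[[0,0.001,0.001],[0,0,0.001],[0,0,0]], angular=[[0,0,0],[0,0,0],[0,0,0]])

```text
clock: 9.43
ee_pos: [0.5918, 0.0097, 0.3391]
orientation: [-3.141, 0.003, -2.958]
wrist_force: [-1.6, -1.5, 6.4]
width: 0.194
grasp_force: 59.7
```

```bash
python3 st.py
```

```text
t 9.425 chest x,y,z mm [ -9.5  19.  184.1] F chest [-1.9 -1.2  6.4] w 0.194 60
```

jog_arm(fingers=[255,255,255], xyz=[[-0.001,0,0],[0,0,0],[0,0,0]], angular=[[0,0,0],[0,0,0],[0,0,0]])

```text
clock: 9.8
ee_pos: [0.5927, 0.0099, 0.3391]
orientation: [-3.141, 0.003, -2.958]
wrist_force: [-2.4, -2.1, 5.2]
width: 0.192
grasp_force: 59.7
```

```bash
python3 st.py
```

```text
t 9.8 chest x,y,z mm [ -8.6  19.  184.1] F chest [-2.8 -1.6  5.2] w 0.192 60
```

jog_arm(fingers=[255,255,255,255], xyz=[[-0.001,0,0],[-0.001,0,0],[0,0,0],[0,0,0]], angular=[[0,0,0],[0,0,0],[0,0,0],[0,0,0]])

```text
clock: 10.3
ee_pos: [0.5946, 0.0102, 0.3389]
orientation: [-3.141, 0.002, -2.958]
wrist_force: [-3.3, -2.6, 4.9]
width: 0.197
grasp_force: 59.7
```

```bash
python3 st.py
```

```text
t 10.3 chest x,y,z mm [ -6.7  19.  183.9] F chest [-3.8 -2.   4.9] w 0.197 60
```

jog_arm(fingers=[255,255,255,255], xyz=[[-0.001,0,0],[-0.001,0,0.0003],[0,0,0],[0,0,0]], angular=[[0,0,0],[0,0,0],[0,0,0],[0,0,0]])

```text
clock: 10.8
ee_pos: [0.5967, 0.0106, 0.3384]
orientation: [-3.141, 0.002, -2.959]
wrist_force: [-2.8, -2.7, 6.6]
width: 0.19
grasp_force: 60.0
```

```bash
python3 st.py;  python3 - <<'E'
from h import *
i=save('scene','s5.png'); cv2.imwrite('pics/s5c.png',cv2.resize(i['color'][135:245,190:300],None,fx=5,fy=5,interpolation=3))
E
```

```text
t 10.8 chest x,y,z mm [ -4.5  19.  183.4] F chest [-3.3 -2.1  6.6] w 0.19 60
```

View pics/s5c.png

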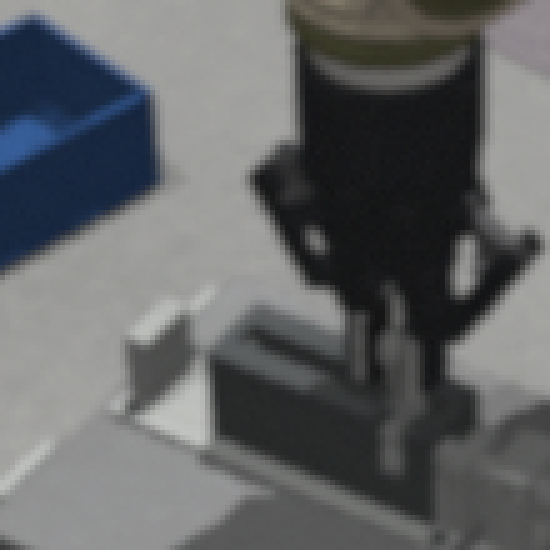

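In the picture the shank is in line with the notch at crop (393,430). The x force stays at about 3 N well beyond the slot's play, so the shank has entered the notch. I'll follow the arc in stages.

jog_arm(fingers=[255,255,255,255,255,255], xyz=[[-0.0046,0,0.001],[-0.004,0,0.0012],[-0.0039,0,0.0015],[-0.0038,0,0.0017],[-0.0037,0,0.002],[0,0,0]], angular=[[0,0,0],[0,0,0],[0,0,0],[0,0,0],[0,0,0],[0,0,0]])

```text
clock: 11.6
ee_pos: [0.6167, 0.0145, 0.3308]
orientation: [-3.141, 0.003, -2.958]
wrist_force: [0.1, -1.0, 5.0]
width: 0.192
grasp_force: 62.5
```

```bash
python3 st.py
```

```text
t 11.6 chest x,y,z mm [ 15.8  19.1 175.8] F chest [-0.1 -1.   5. ] w 0.192 62
```

jog_arm(fingers=[255,255,255,255,255,255,255,255], xyz=[[-0.0036,0,0.0022],[-0.0034,0,0.0025],[-0.0032,0,0.0027],[-0.003,0,0.003],[-0.0028,0,0.0032],[-0.0025,0,0.0033],[-0.0023,0,0.0035],[0,0,0]], angular=[[0,0,0],[0,0,0],[0,0,0],[0,0,0],[0,0,0],[0,0,0],[0,0,0],[0,0,0]])

```text
clock: 12.6
ee_pos: [0.6367, 0.018, 0.3091]
orientation: [3.141, -0.001, -2.958]
wrist_force: [0.5, 0.2, 0.1]
width: 0.004
grasp_force: 0.0
```

```bash
python3 st.py
```

```text
t 12.6 chest x,y,z mm [ 36.1  19.  154.1] F chest [0.5 0.1 0.1] w 0.004 0
```

The ball has slipped out of the fingers. I'll look at where the handle is now.

```bash
python3 - <<'E'
from h import *
i=save('scene','s6.png'); cv2.imwrite('pics/s6c.png',cv2.resize(i['color'][135:255,190:320],None,fx=5,fy=5,interpolation=3))
for c in('scene','top'):
  for r in look_for(c,'knob')[:2]: print(c,np.round(r['box']),r['conf'])
E
```

```text
top [306. 183. 318. 192.] 0.48
```

View pics/s6c.png

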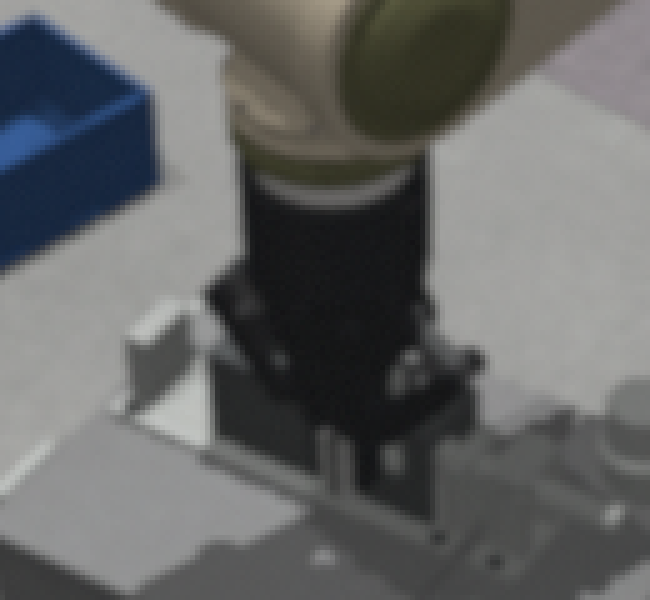

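The fingers are shut at crop (335,465). The handle is hidden behind the gripper, and the notch is visible at (393,460). I'll back off to the +x side and then up.

jog_arm(fingers=[255,255,255,255,200,100,0,0], xyz=[[-0.01,0,0],[-0.015,0,0],[-0.01,0,-0.02],[0,0,-0.035],[0,0,-0.04],[0,0,-0.04],[0,-0.03,-0.01],[0,0,0]], angular=[[0,0,0],[0,0,0],[0,0,0],[0,0,0],[0,0,0],[0,0,0],[0,0,0],[0,0,0]])

```text
clock: 13.75
ee_pos: [0.6769, -0.0065, 0.4554]
orientation: [-3.141, 0.002, -2.96]
wrist_force: [0.7, -0.1, -0.4]
width: 0.844
grasp_force: 0.0
```

```bash
python3 st.py; python3 - <<'E'
from h import *
i=save('scene','s7.png'); t=save('top','t7.png')
a=cv2.resize(i['color'][165:255,200:310],None,fx=5,fy=5,interpolation=3);b=cv2.resize(t['color'][150:225,240:300],None,fx=5,fy=5,interpolation=3)
a=a[:,:430]
c=np.zeros((450,735,3),np.uint8);c[:,:430]=a[:450];c[:375,435:735]=b;cv2.imwrite('pics/c7.png',c)
for c in('scene','top'):
  for r in look_for(c,'knob')[:2]: print(c,np.round(r['box']),r['conf'])
E
```

```text
t 13.75 chest x,y,z mm [ 71.2 -12.5 300.4] F chest [ 0.7 -0.2 -0.4] w 0.844 0
scene [263. 207. 273. 224.] 0.55
scene [262. 208. 319. 244.] 0.46
```

View pics/c7.png

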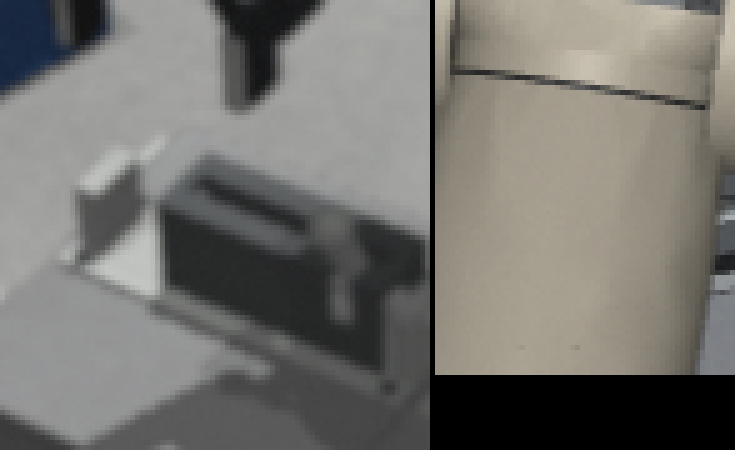

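```bash
python3 - <<'E'
from h import *
S=get_image('scene');T=get_image('top');P=[.6046,-.0072,.1832];c,s=np.cos(P[2]),np.sin(P[2])
for th in np.arange(0,1.6,.15):
    for yy in (.019,):
        x=-.015+.06*np.sin(th);z=.122+.06*np.cos(th)
        w=[P[0]+c*x-s*yy,P[1]+s*x+c*yy,z]
        a=proj(S,w);b=proj(T,w);print(round(th,2),np.round(a,1),'crop',np.round((a-[200,165])*5),'T',np.round(b,1),np.round((b-[240,150])*5+[435,0]))
E
```

```text
0.0 [272.8 201.6] crop [364. 183.] T [280.4 192.2] [637. 211.]
0.15 [270.6 204.2] crop [353. 196.] T [279.6 188.5] [633. 193.]
0.3 [268.4 207.2] crop [342. 211.] T [278.9 185.1] [630. 176.]
0.45 [266.3 210.6] crop [331. 228.] T [278.2 182. ] [626. 160.]
0.6 [264.4 214.3] crop [322. 246.] T [277.6 179.2] [623. 146.]
0.75 [262.6 218.1] crop [313. 266.] T [277.1 176.9] [621. 135.]
0.9 [261.1 222.1] crop [306. 286.] T [276.7 175.1] [619. 125.]
1.05 [259.9 226.1] crop [300. 306.] T [276.4 173.8] [617. 119.]
1.2 [259.1 230. ] crop [295. 325.] T [276.2 173. ] [616. 115.]
1.35 [258.5 233.7] crop [293. 343.] T [276.2 172.8] [616. 114.]
1.5 [258.4 237. ] crop [292. 360.] T [276.2 173.1] [616. 116.]
```

The handle is at crop (330,225), leaning about 0.43 rad into the notch. It still needs to go down. Only about 1 N of friction holds it, so I'll shut the fingers and sweep it down along its arc from behind.

jog_arm(fingers=[255,255,255,255,255,255,255,255,255,255], xyz=[[0.032,0.01,0],[0.032,0.011,0],[0.03,0.0105,0],[0,0,0.02],[0,0,0.03],[0,0,0.02],[0,0,0.02],[0,0,0.0],[0,0,0],[0,0,0]], angular=[[0,0,0],[0,0,0],[0,0,0],[0,0,0],[0,0,0],[0,0,0],[0,0,0],[0,0,0],[0,0,0],[0,0,0]])

```text
clock: 15.3
ee_pos: [0.5784, 0.0088, 0.3656]
orientation: [-3.141, 0.002, -2.958]
wrist_force: [-0.8, 0.2, 0.8]
width: -0.003
grasp_force: 0.0
```

```bash
python3 st.py
```

```text
t 15.3 chest x,y,z mm [-22.9  20.6 210.6] F chest [-0.8  0.3  0.8] w -0.003 0
```

jog_arm(fingers=[255,255,255,255,255,255,255,255,255], xyz=[[0,-0.0016,0.01],[-0.003,0,0.0003],[-0.003,0,0.0003],[-0.003,0,0.0006],[-0.003,0,0.0006],[-0.0029,0,0.0009],[-0.0029,0,0.0009],[0,0,0],[0,0,0]], angular=[[0,0,0],[0,0,0],[0,0,0],[0,0,0],[0,0,0],[0,0,0],[0,0,0],[0,0,0],[0,0,0]])

```text
clock: 16.42
ee_pos: [0.5961, 0.0104, 0.351]
orientation: [-3.142, 0.0, -2.958]
wrist_force: [-0.1, -0.1, -1.2]
width: -0.004
grasp_force: 0.0
```

```bash
python3 st.py
```

```text
t 16.425 chest x,y,z mm [ -5.1  18.8 196. ] F chest [-0.1 -0.  -1.2] w -0.004 0
```

jog_arm(fingers=[255,255,255,255], xyz=[[-0.0028,0,0.0012],[-0.0028,0,0.0012],[0,0,0],[0,0,0]], angular=[[0,0,0],[0,0,0],[0,0,0],[0,0,0]])

```text
clock: 16.92
ee_pos: [0.6017, 0.0114, 0.3486]
orientation: [3.142, 0.0, -2.958]
wrist_force: [-0.6, 0.0, 0.8]
width: 0.001
grasp_force: 0.0
```

```bash
python3 st.py; python3 - <<'E'
from h import *
save('scene','s8.png')
for r in look_for('scene','knob')[:2]: print(np.round(r['box']),r['conf'])
E
```

```text
t 16.925 chest x,y,z mm [  0.5  18.8 193.6] F chest [-0.6  0.1  0.8] w 0.001 0
```

jog_arm(fingers=[255,255,255,255], xyz=[[-0.0038,0,0.0015],[-0.0036,0,0.0022],[-0.0035,0,0.0025],[0,0,0]], angular=[[0,0,0],[0,0,0],[0,0,0],[0,0,0]])

```text
clock: 17.52
ee_pos: [0.6126, 0.0135, 0.342]
orientation: [3.141, -0.0, -2.958]
wrist_force: [-0.3, -0.7, 0.8]
width: -0.003
grasp_force: 0.0
```

```bash
python3 st.py; python3 - <<'E'
from h import *
save('scene','s9.png')
for r in look_for('scene','knob')[:2]: print(np.round(r['box']),r['conf'])
E
```

```text
t 17.525 chest x,y,z mm [ 11.6  18.8 187. ] F chest [-0.4 -0.6  0.8] w -0.003 0
[258. 215. 270. 229.] 0.47
[258. 217. 314. 241.] 0.17
```

jog_arm(fingers=[255,255,255,255,255,255,255], xyz=[[-0.0033,0,0.0027],[-0.0031,0,0.0029],[-0.0029,0,0.0032],[-0.0026,0,0.0033],[-0.0024,0,0.0035],[-0.0021,0,0.0037],[0,0,0]], angular=[[0,0,0],[0,0,0],[0,0,0],[0,0,0],[0,0,0],[0,0,0],[0,0,0]])

```text
clock: 18.5
ee_pos: [0.6285, 0.0164, 0.3226]
orientation: [3.141, -0.001, -2.958]
wrist_force: [-0.4, -0.3, -0.4]
width: -0.002
grasp_force: 0.0
```

```bash
python3 st.py; python3 - <<'E'
from h import *
save('scene','s10.png')
for r in look_for('scene','knob')[:2]: print(np.round(r['box']),r['conf'])
E
```

```text
t 18.5 chest x,y,z mm [ 27.8  18.8 167.6] F chest [-0.5 -0.2 -0.4] w -0.002 0
[254. 227. 315. 242.] 0.52
[254. 221. 271. 242.] 0.41
```

jog_arm(fingers=[255,255,255,255,255], xyz=[[-0.0019,0,0.0038],[-0.0016,0,0.0039],[-0.0013,0,0.004],[-0.001,0,0.003],[0,0,0]], angular=[[0,0,0],[0,0,0],[0,0,0],[0,0,0],[0,0,0]])

```text
clock: 19.23
ee_pos: [0.6342, 0.0174, 0.3081]
orientation: [3.141, -0.001, -2.958]
wrist_force: [0.2, 0.3, -0.3]
width: 0.003
grasp_force: 0.0
```

```bash
python3 st.py
```

```text
t 19.225 chest x,y,z mm [ 33.6  18.8 153.1] F chest [ 0.2  0.3 -0.3] w 0.003 0
```

jog_arm(fingers=[255,255,255], xyz=[[-0.0005,0,0.001],[0,0,0.001],[0,0,0]], angular=[[0,0,0],[0,0,0],[0,0,0]])

```text
clock: 19.6
ee_pos: [0.6347, 0.0175, 0.3065]
orientation: [-3.142, 0.0, -2.958]
wrist_force: [0.0, 0.4, 0.4]
width: 0.001
grasp_force: 0.1
```

```bash
python3 st.py; python3 - <<'E'
from h import *
save('scene','s11.png')
for r in look_for('scene','knob')[:2]: print(np.round(r['box']),r['conf'])
E
```

```text
t 19.6 chest x,y,z mm [ 34.1  18.8 151.5] F chest [0.1 0.3 0.4] w 0.001 0
[256. 226. 271. 246.] 0.68
```

jog_arm(fingers=[255,255,255], xyz=[[0,0,0.001],[0,0,0.001],[0,0,0]], angular=[[0,0,0],[0,0,0],[0,0,0]])

```text
clock: 20.08
ee_pos: [0.6346, 0.0176, 0.3043]
orientation: [3.142, -0.0, -2.958]
wrist_force: [-1.3, -0.5, 0.1]
width: -0.005
grasp_force: 0.1
```

```bash
python3 st.py
```

```text
t 20.075 chest x,y,z mm [ 34.1  18.9 149.3] F chest [-1.4 -0.3  0.1] w -0.005 0
```

jog_arm(fingers=[255,255,255], xyz=[[0,0,0.0005],[0,0,0.0005],[0,0,0]], angular=[[0,0,0],[0,0,0],[0,0,0]])

```text
clock: 20.45
ee_pos: [0.6347, 0.0175, 0.3034]
orientation: [3.142, -0.0, -2.958]
wrist_force: [-0.7, 1.1, -0.3]
width: -0.001
grasp_force: 0.2
```

```bash
python3 st.py
```

```text
t 20.45 chest x,y,z mm [ 34.1  18.8 148.4] F chest [-0.4  1.2 -0.3] w -0.001 0
```

jog_arm(fingers=[255,255,255], xyz=[[0,0,0.0005],[0,0,0.0005],[0,0,0]], angular=[[0,0,0],[0,0,0],[0,0,0]])

```text
clock: 20.82
ee_pos: [0.6347, 0.0175, 0.3026]
orientation: [-3.141, 0.0, -2.958]
wrist_force: [-0.9, 0.2, 3.1]
width: 0.003
grasp_force: 1.3
```

```bash
python3 st.py
```

```text
t 20.825 chest x,y,z mm [ 34.1  18.8 147.6] F chest [-0.8  0.4  3.1] w 0.003 1
```

jog_arm(fingers=[255,255,255], xyz=[[0,0,0.0005],[0,0,0.0005],[0,0,0]], angular=[[0,0,0],[0,0,0],[0,0,0]])

```text
clock: 21.2
ee_pos: [0.6347, 0.0175, 0.302]
orientation: [-3.141, 0.001, -2.958]
wrist_force: [-0.4, 0.5, 6.0]
width: 0.001
grasp_force: 2.9
```

```bash
python3 st.py; python3 - <<'E'
from h import *
save('scene','s12.png')
for r in look_for('scene','knob')[:2]: print(np.round(r['box']),r['conf'])
E
```

```text
t 21.2 chest x,y,z mm [ 34.1  18.8 147. ] F chest [-0.3  0.5  6. ] w 0.001 3
[255. 227. 272. 248.] 0.67
```

Resistance built up to 6 N right at the level limit, so the handle is down. I'll lift clear straight up.

jog_arm(fingers=[255,255,255,255,255,255,255,255], xyz=[[0,0,-0.005],[0,0,-0.02],[0,0,-0.04],[0,0,-0.05],[0.04,0,-0.04],[0.05,-0.03,0],[0.05,-0.04,0],[0,0,0]], angular=[[0,0,0],[0,0,0],[0,0,0],[0,0,0],[0,0,0],[0,0,0],[0,0,0],[0,0,0]])

```text
clock: 22.3
ee_pos: [0.5088, -0.0777, 0.4568]
orientation: [-3.141, -0.001, -2.963]
wrist_force: [0.9, 0.9, -0.0]
width: -0.002
grasp_force: 0.0
```

```bash
python3 st.py; python3 - <<'E'
from h import *
S=save('scene','s13.png');T=save('top','t13.png')
P=[.6046,-.0072,.1832];c,s=np.cos(P[2]),np.sin(P[2])
for th in(1.3,1.45,1.57):
    x=-.015+.06*np.sin(th);z=.122+.06*np.cos(th);yy=.019
    print(th,proj(S,[P[0]+c*x-s*yy,P[1]+s*x+c*yy,z]),proj(T,[P[0]+c*x-s*yy,P[1]+s*x+c*yy,z]))
for cam in('scene','top'):
  for l in('knob','coupling','sleeve','bin'):
    for r in look_for(cam,l)[:1]: print(cam,l,np.round(r['box']),r['conf'])
g=cv2.cvtColor(S['color'],6); o=cv2.cvtColor(cv2.imread('pics/scene1.png'),6)
print(g[226:250,244:276:1].astype(int)); 
E
```

```text
t 22.3 chest x,y,z mm [-107.   -51.8  301.8] F chest [ 1.1  0.7 -0. ] w -0.002 0
1.3 [258.68013541 232.46217092] [276.16306898 172.81685617]
1.45 [258.37848555 235.95224887] [276.17348931 172.96884314]
1.57 [258.38951616 238.49856516] [276.2639234  173.47484394]
scene knob [255. 222. 271. 247.] 0.58
scene coupling [311. 211. 328. 236.] 0.91
scene sleeve [421. 289. 448. 321.] 0.73
scene bin [154. 142. 222. 195.] 0.7
top coupling [246. 220. 262. 234.] 0.56
top sleeve [136. 239. 158. 262.] 0.66
top bin [417. 201. 472. 262.] 0.84
[[ 67  53  45  39  38  38  38  38  38  38  39  39  37  38  38  39  39  37
   37  44  68  99 125 141 152 150 121  75  42  38  37  42]
 [ 93  80  68  56  48  42  39  39  37  38  38  39  38  38  37  38  38  36
   44  65 104 140 163 172 171 151 113  68  41  37  38  41]
 [107 102  94  84  74  64  53  45  39  37  38  36  37  38  38  38  37  42
   64 100 140 169 182 179 161 130  90  54  38  38  38  41]
 [110 110 108 103  99  91  79  65  53  45  41  38  39  38  37  38  43  61
   97 138 168 181 180 162 132  98  66  46  38  38  38  41]
 [104 108 110 111 110 107 101  92  8
[... 1924 characters left out ...]
3 108 102 100  96  92 103 115 112]
 [ 85  85  85  85  85  85  85  84  83  86  89  93  98 102 102  98  87  80
   78  82  97 113 122 125 128 128 126 119 112 117 124 120]
 [ 84  84  85  85  85  85  84  86  87  93 103 115 121 120 107  91  78  75
   82  97 113 122 126 132 137 140 140 136 132 133 136 134]
 [ 86  85  86  86  87  88  93  99 105 114 127 132 130 116  94  76  69  74
   91 110 119 125 130 137 141 142 142 141 140 140 140 140]
 [ 89  93  99  99  99 105 115 124 125 125 128 128 119  99  78  67  68  80
  101 117 123 124 131 138 141 142 142 141 141 140 141 142]
 [106 115 123 123 122 128 134 135 126 113 106 105  97  84  71  67  72  90
  110 120 123 127 132 139 142 142 141 141 141 140 140 138]]
```

```bash
python3 -c "
from bench import *
print(close_job())"
```

```text
the job is handed in; nothing more can be done
None
```

The bolt is shot and the handle is turned down level in the notch, checked by a final camera measurement and firm resistance at the bottom; the ball slipped out of the fingers partway, so I pushed it the rest of the way with them shut, then let go and handed in at about 22 s with the bystanders where they were.

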